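# Weigh out walnuts with the spring lever

### The arm

A 6-joint arm with a two-finger parallel gripper is mounted at the origin on a cart in front of the work surface, level with it; the furniture and walls round the work are solid. World frame = base frame: x ahead of the robot, y to its left, z up, the work surface at z = 0. Lengths are in m, angles in rad, forces in N, time in s.
With the tool pointing down it reaches from about 0.25 to 0.775 m from the base axis. Payload 4 kg.
Tool frame: the origin (TCP) lies at the very end of the fingers, on their centre line; the grasp point (between the pads) lies 19 mm behind it; x points along the fingers, y is the direction in which the jaws open and shut, and the axes are right-handed (so a half turn about x gives the same grasp; the last joint's range is limited). The gripper opens to 94 mm and grips with 3 to 60 N. Pads are 16 mm wide; open, the fingers measure 119 mm over their backs; the gripper's body (75 mm by 177 mm) begins 78 mm behind the grasp point.
Start: joints at [1.052, 0.087, 1.371, -0, 1.684, -0.103], TCP at [0.222, 0.503, 0.174] pointing down, gripper open.
Joint ranges: [-3.1, 3.1], [-0.76, 2.03], [0.27, 2.55], [-1.08, 4.22], [0.17, 2.65], [-2.57, 2.57]. Speed limits (rad/s): [2.79, 2.79, 3.14, 3.14, 3.14, 3.14].

### API

Orientations are given as [roll, pitch, yaw] about the fixed x, y, z axes, in that order (R = Rz(yaw) Ry(pitch) Rx(roll)).
In Python, from bench import robot gives the robot as it stands.
- The arm moves only by the tool carry_out, never from a script. Its argument "targets" is a list of rows, each a list of 5 numbers: the closure, from 0 (fully open) to 1 (shut), then the shift along the tool's x, y, z in cm, then the turn about the tool's x in degrees. In form: [[fingers, tx, ty, tz, turn], ...]. A call has 1 to 20 rows; each row shifts and turns the commanded pose from where the row before left it, along the tool's axes as they then stand; what a row does not reach is not made up. A row lasts 1/10 s, in which the tool goes at most 50 mm and 8.59 degrees, less where a joint would pass 70% of its speed; a pose out of reach is approached as far as the arm can. A call is refused whole if a number of a shift passes 5 or a number of a turn 8.59, either way. A call with a gripper value outside its range is refused whole. The fingers move at their own pace and stop on an object; the grip force is fixed at half the most. Time passes only in rows, so rows that do not move let the fingers close. It gives the time, the measured TCP pose, the force and the opening at its end, in the units of the state.
- robot.get_obs(): the state, without advancing time (a new reading comes with each control period).
- robot.snapshot(name): name is "scene" or "top"; returns a dict with "image" (384x512x3 uint8, red, green, blue), "camera_matrix" (3x3 intrinsics, pixels), "pose" (4x4, takes a point from camera to world coordinates). Camera axes: x right, y up, looking along -z (the intrinsics and any distortion apply to the point x, -y, -z); pixel columns grow to the right and rows downward; lengths in m; the calibration is good to about 2 mm. A picture is of the moment at which its call begins. There is no depth.
- robot.close_job(): hands the job in, once; it reports no verdict.
The state is a dict: "time": time; "joint_positions": joint angles; "qvel": joint speeds; "joint_torque": joint torques, N m; "tool_pos": TCP position; "ee_rot": TCP orientation; "wrist_force": force on the tool from outside, world axes, zero at the start; "wrist_torque": the same for the moment, N m; "width": finger opening in m.
Only numpy, scipy, OpenCV 4.12 (cv2) and the standard library are available. Lean on these libraries where they do the work, as an engineer would, in place of code of your own. Each camera call takes 0.05 s, during which the arm holds its last target. There are 200 camera calls.

### The job

The two pans of the balance hold unequal weights: weigh out walnuts into the lighter (higher) pan with the dispenser's spring lever until the beam is level. Push the knob all the way to the lighter pan's side, hold it about a second while one walnut rolls out, let it spring back upright and see how the beam settles before the next; one walnut too many cannot be taken back. Work only the lever, gently: never push it towards the lower pan, touch no walnut, weight or pan, spill nothing, and leave the salt shaker and the jam jar where they stand.

Things in the scene. Friction and masses are not known exactly. Their poses are not given: they have to be found in the camera images.
- station: Fixed walnut dispenser with a two-pan balance in front of it, on a T-shaped steel base plate, its wide front 345 mm across. Origin at worktop level, 237 mm behind the plate's front edge, midway across; at yaw 0 its x points away from the robot, y left, z up. Two wire lanes at y +-80 mm slope down towards the robot, 4 walnuts queued in each, each ending 127 mm high over its own side's pan. A spice shelf covers the lever.
- shelf_edge (a point): Middle of the spice shelf's lower front edge, 350 mm high. The board reaches 130 mm back from it, 172 mm to either side, is 12 mm thick, carries jars and stands on two posts 14 mm behind the edge, 163 mm to either side. The lever knob is 5 mm behind this edge and 115 mm below it, so the gripper's body fits only when it leans back towards the robot, about 30 to 38 degrees from vertical.
- lever (a joint): Lever angle, rad: 0 upright (spring-centred), positive = knob leans left (station +y), negative = right; firm stops at +-0.42; the spring takes about 6 N at the knob at a stop. Beyond 0.36 that side's gate is down: exactly one walnut rolls into that side's pan within a second, the next is held back. Back upright, the next rolls up to the gate within 0.7 s.
- lever_pivot (a point): Point of the lever's axis (parallel to station x) below the knob, 145 mm high; the knob swings on a 90 mm radius about it.
- lever_knob (a point): Centre of the lever's black ball knob, 22 mm in diameter; upright 235 mm above the worktop, at station x -150, y 0 mm. The steel stem below it is 10 mm thick and free for 60 mm. It needs no tight grip (stay under 40 N).
- left_gate (a point): Foot of the left lane's gate, level with the undersides of the walnuts there; 130 mm high.
- right_gate (a point): The same on the right lane.
- beam (a joint): Balance beam, rad: 0 = level, positive = left pan high (the right one is heavier), negative = right pan high; stops at about +-0.11. One walnut (about 15 g) changes it by about 0.07 rad, unless it lies on a stop; it settles in about a second.
- left_pan_floor (a point): Centre of the left pan's inner floor, at station x -165, y +88 mm; the pan is a round aluminium dish, 122 mm wide and 36 mm deep; the floor is 64 mm above the worktop when level; rises and falls by up to 10 mm.
- right_pan_floor (a point): The same in the right pan, at station y -88 mm.
- big_weight: Larger steel weight with a small grip knob, 32 mm diameter, 35 mm high, loose in one of the pans; about 80 g but its true mass varies. Origin: centre of its underside.
- small_weight: Smaller steel weight, 20 mm diameter, 27 mm high, 30 g, loose in the other pan. Origin: centre of its underside.
- salt_shaker: Salt shaker, 44 mm thick, 90 mm high, loose on the worktop; a bystander. Origin: centre of its underside.
- jam_jar: Jam jar, 65 x 69 mm, 86 mm high, loose on the worktop; a bystander. Origin: centre of its underside.
- nut_left1: Walnut, ball of 32 mm and 15 g; starts as number 1 from the gate in the left lane. Origin: its centre.
- nut_left2: Walnut, ball of 32 mm and 15 g; starts as number 2 from the gate in the left lane. Origin: its centre.
- nut_left3: Walnut, ball of 32 mm and 15 g; starts as number 3 from the gate in the left lane. Origin: its centre.
- nut_left4: Walnut, ball of 32 mm and 15 g; starts as number 4 from the gate in the left lane. Origin: its centre.
- nut_right1: Walnut, ball of 32 mm and 15 g; starts as number 1 from the gate in the right lane. Origin: its centre.
- nut_right2: Walnut, ball of 32 mm and 15 g; starts as number 2 from the gate in the right lane. Origin: its centre.
- nut_right3: Walnut, ball of 32 mm and 15 g; starts as number 3 from the gate in the right lane. Origin: its centre.
- nut_right4: Walnut, ball of 32 mm and 15 g; starts as number 4 from the gate in the right lane. Origin: its centre.

How it is judged:
By the outcome, as a careful person would: the job done as asked, in the order asked, and still so for the second after the job is handed in, with the robot touching nothing.
It also fails if it takes over 64 s, if anything falls off the work surface, if the arm or the gripper's body presses on something with over 40 N, if the wrist force passes 120 N, or if a joint passes its speed limit or range.

## Working session

There is one attempt and no reset: what is moved stays moved. The work goes in short steps, Python scripts to look and compute and a tool call to move; the robot and the scene stay as the last step left them, time stands still between calls to the robot, and variables do not carry over. Pictures are saved under pics/ and viewed, about 8 in all and at most 12, crops included, and the job is handed in when it is done.

Besides the shell and the picture viewer there is one more tool, called after "Emit:" as a command line: name --pt "numbers of a row" for each row, then --argument value for the rest. carry_out: Moves the arm, as the interface text tells. Its arguments: {"type":"object","properties":{"targets":{"type":"array","items":{"type":"array","items":{"type":"number"}}}},"required":["targets"]}

```bash
mkdir -p pics; ls
python3 - <<'E'
from bench import robot
import cv2,numpy as np
for n in("scene","top"):
    s=robot.snapshot(n); cv2.imwrite(f"pics/{n}0.png",cv2.resize(s["image"][:,:,::-1],None,fx=1.5,fy=1.5,interpolation=cv2.INTER_CUBIC))
    print(n,s["camera_matrix"].tolist(),np.round(s["pose"],4).tolist(),[k for k in s])
o=robot.get_obs();print(o)
E
```

```text
pics
scene [[359.99165346667036, 0.0, 259.0058613708889], [0.0, 359.99165346667036, 190.47713483836037], [0.0, 0.0, 1.0]] [[0.1215, 0.4698, -0.8744, -0.4525], [-0.9923, 0.037, -0.118, -0.1131], [-0.0231, 0.882, 0.4707, 0.79], [0.0, 0.0, 0.0, 1.0]] ['image', 'camera_matrix', 'pose']
top [[455.3933003159244, 0.0, 250.5312056943755], [0.0, 455.3933003159244, 191.210827546147], [0.0, 0.0, 1.0]] [[0.0555, 0.779, -0.6246, -0.2311], [-0.9984, 0.0466, -0.0306, 0.0048], [0.0053, 0.6253, 0.7804, 1.2673], [0.0, 0.0, 0.0, 1.0]] ['image', 'camera_matrix', 'pose']
{'time': 0.1, 'joint_positions': array([ 1.05190994e+00,  8.78586128e-02,  1.37208056e+00, -1.85069340e-05,
        1.68359226e+00, -1.03099648e-01]), 'qvel': array([-0.00029193, -0.00059567, -0.00313109, -0.00086547,  0.0008018 ,
       -0.00124654]), 'joint_torque': array([ 1.74197154e-03, -3.41249979e+01, -3.03300834e+01,  7.19453744e-02,
        3.03382985e-02, -7.53770473e-05]), 'tool_pos': array([0.22188761, 0.50265622, 0.17304501]), 'ee_rot': array([-1.66440918,  1.56885746, -2.08019798]), 'wrist_force': array([-0.5303111 ,  0.44302442, -0.03561764]), 'wrist_torque': array([ 0.01891248, -0.01093808,  0.04887851]), 'width': 0.09378914728523563}
```

View pics/scene0.png

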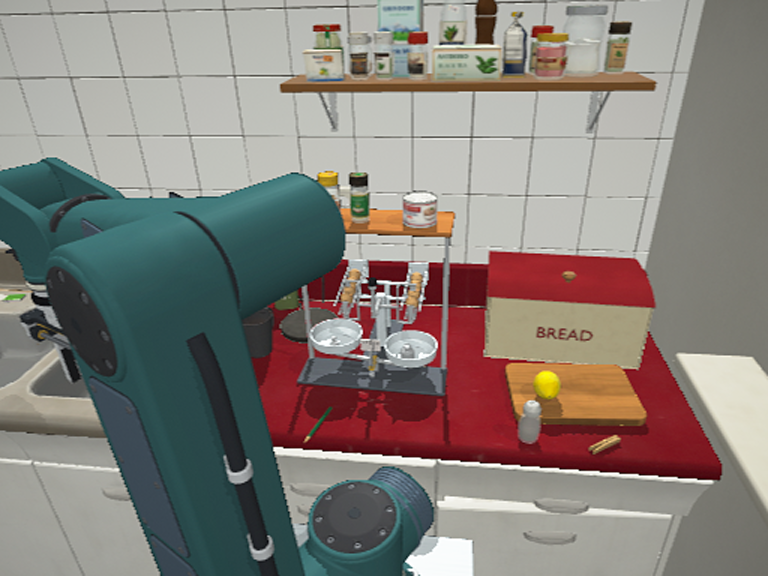

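View pics/top0.png

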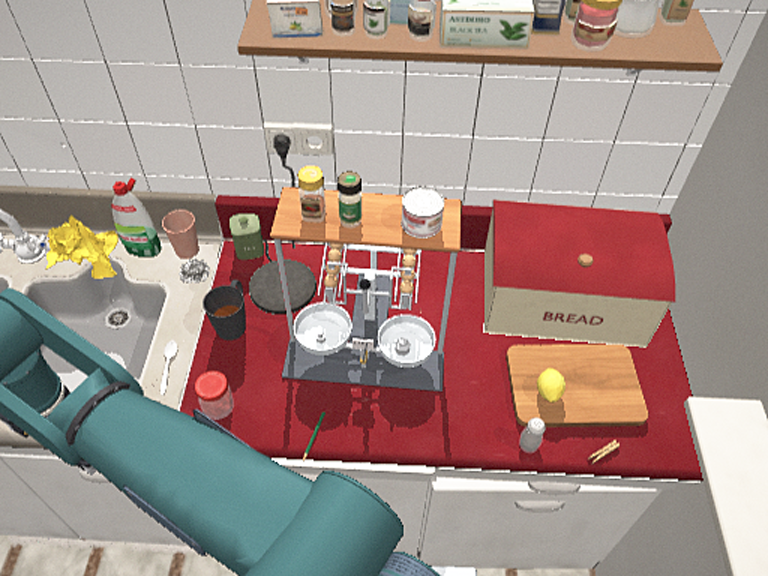

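The scene view shows the station with its shelf at (380,220), knob near (373,284) and pans at (336,336) and (411,348). The top view shows the knob near (365,284), pans at (322,328) and (407,340), jam jar at (213,395) and salt shaker at (532,435). Next, a closer crop of both.

```bash
cat > h.py <<'E'
from bench import robot
import cv2,numpy as np
def ray(s,u,v):
    K=s["camera_matrix"];P=s["pose"]
    d=np.array([(u-K[0,2])/K[0,0],-(v-K[1,2])/K[1,1],-1]);return P[:3,3],P[:3,:3]@d
def proj(s,p):
    P=s["pose"];K=s["camera_matrix"];c=P[:3,:3].T@(np.asarray(p)-P[:3,3])
    return K[0,0]*c[0]/-c[2]+K[0,2],K[1,1]*-c[1]/-c[2]+K[1,2]
def atz(s,u,v,z):
    o,d=ray(s,u,v);return o+d*(z-o[2])/d[2]
def tri(s1,a,s2,b):
    o1,d1=ray(s1,*a);o2,d2=ray(s2,*b);d1/=np.linalg.norm(d1);d2/=np.linalg.norm(d2)
    t=np.linalg.lstsq(np.c_[d1,-d2],o2-o1,rcond=None)[0];p,q=o1+d1*t[0],o2+d2*t[1]
    return (p+q)/2,np.linalg.norm(p-q)
def crop(s,x0,y0,x1,y1,f):
    return cv2.resize(s["image"][y0:y1,x0:x1,::-1],None,fx=f,fy=f,interpolation=cv2.INTER_CUBIC)
E
python3 - <<'E'
from h import *
a=robot.snapshot("scene");b=robot.snapshot("top")
A=crop(a,195,160,305,270,3.6*1);B=crop(b,180,125,310,265,4*1)
A=crop(a,200,150,310,270,4);B=crop(b,185,150,310,270,4)
A=crop(a,200,140,300,270,4);B=crop(b,185,135,310,265,4)
# scene crop: px = 200+x/4 ; 140+y/4 ; top: 185+(x-400)/4, 135+y/4
cv2.imwrite("pics/c1.png",np.hstack([A,B]))
E
```

```text
(no output)
```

View pics/c1.png

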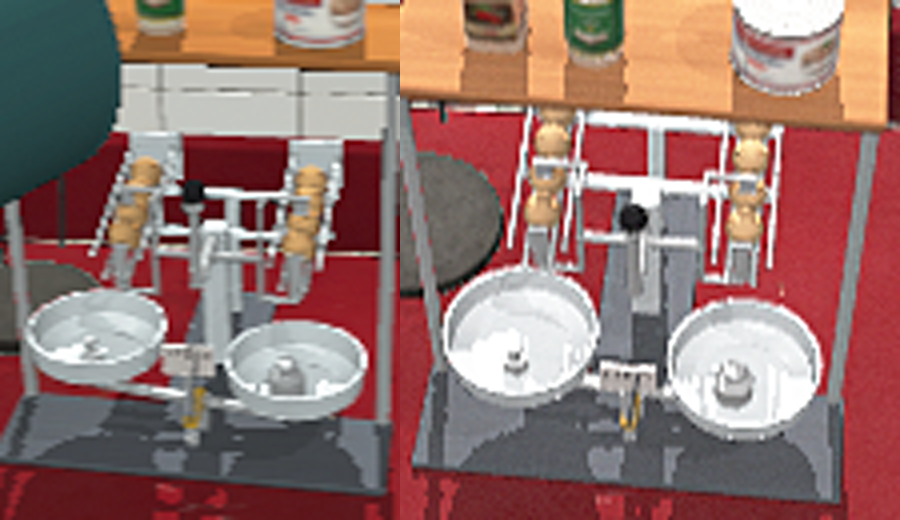

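The left pan is higher, holding the small weight. The right pan is lower, holding the big weight, so the lever must go left (+y). Crop positions:
- **Knob:** scene crop (193,191), top crop (634,217).
- **Plate front corners, top crop:** (412,465) and (838,502).

Run:
```python
from h import *
a=robot.snapshot("scene");b=robot.snapshot("top")
S=lambda x,y:(200+x/4-.4,140+y/4-.4)
T=lambda x,y:(185+(x-400)/4-.4,135+y/4-.4)
k=tri(a,S(193,191),b,T(634,217));print("knob",k)
print("Rcorner",tri(a,S(389,492),b,T(838,500)))
L=atz(b,*T(412,466),.006);R=atz(b,*T(838,500),.006);print(L,R,np.linalg.norm(L-R))
d=R-L;yaw=np.arctan2(d[0],-d[1]);print("yaw",yaw)   # station -y dir = d
c,s=np.cos(yaw),np.sin(yaw);Rz=np.array([[c,-s],[s,c]])
o=(L+R)[:2]/2+Rz@[.237,0];print("origin",o)
W=lambda x,y,z:np.r_[o+Rz@[x,y],z]
for n,p in dict(knob=(-.15,0,.235),edge=(-.155,0,.35),lp=(-.165,.088,.074),rp=(-.165,-.088,.054)).items():
    w=W(*p);u,v=proj(a,w);u2,v2=proj(b,w);print(n,w,"scene",(u-199.6)*4,(v-139.6)*4,"top",(u2-184.6)*4+400,(v2-134.6)*4)
print("pans tri",tri(a,S(96,334),b,T(521,334)),tri(a,S(297,367),b,T(743,366)))
```

```text
knob (array([0.6065409 , 0.06752531, 0.23021555]), np.float64(0.00036761583943040134))
Rcorner (array([ 0.51610723, -0.10269541, -0.00448188]), np.float64(0.005710950136665727))
[0.52050695 0.24213528 0.006     ] [ 0.50927567 -0.09900658  0.006     ] 0.3413266913443962
yaw -0.032910732799632546
origin [0.75176297 0.06376591]
knob [0.6018442  0.06870163 0.235     ] scene 190.34414005344263 188.5178054509563 top 632.1631673648171 217.73788407365134
edge [0.59684691 0.06886616 0.35      ] scene 183.627278019733 63.25598663900678 top 630.0295963151877 116.73813338660955
lp [0.58974794 0.15714755 0.074     ] scene 96.94619747753188 351.8392356115846 top 521.8345954845594 351.7329365171528
rp [ 0.5839567  -0.01875714  0.054     ] scene 293.7325512427607 384.3764092436206 top 741.8073459722308 382.72906227047326
pans tri (array([0.59661054, 0.15807366, 0.08844043]), np.float64(0.0007195612001844805)) (array([ 0.59148748, -0.02000754,  0.06708202]), np.float64(0.002085463456533858))
```

Emit:
carry_out --pt "1 -5 0 0 -5" --pt "1 -5 0 0 -5" --pt "1 -5 0 0 -5" --pt "1 -5 0 0 -5" --pt "1 -2 0 0 -2" --pt "1 0 -5 2 0" --pt "1 0 -5 2 0" --pt "1 0 -5 2 0" --pt "1 0 -5 2 0" --pt "1 0 -5 2 0" --pt "1 0 -5 2 0" --pt "1 0 -5 2 0" --pt "1 0 -5 2 0" --pt "1 0 0 0 0" --pt "1 0 0 0 0"

```text
time: 1.85
tool_pos: [0.3591, 0.1262, 0.3941]
ee_rot: [1.545, 1.57, 1.509]
wrist_force: [-1.1, -0.1, 0.2]
width: 0.0002
```

```bash
python3 -c "
from h import *
st()"
```

```text
t 1.85 q [ 1.880e-01 -2.210e-01  1.221e+00  1.000e-03  2.142e+00 -1.347e+00] p [0.3591 0.1262 0.3941] F [-1.1 -0.1  0.2] w 0.0002
[[ 0.     0.036  0.999]
 [ 0.001  0.999 -0.036]
 [-1.     0.001  0.   ]]
```

Emit:
carry_out --pt "1 -2 -4 0 0" --pt "1 -2 -4 0 0" --pt "1 -5 0 0 0" --pt "1 -5 0 0 0" --pt "1 -5 0 0 0" --pt "1 -5 0 0 0" --pt "1 0 0 0 0" --pt "1 0 0 0 0"

```text
time: 2.65
tool_pos: [0.3559, 0.0485, 0.6179]
ee_rot: [0.033, 1.555, 0.005]
wrist_force: [0.2, -0.3, -0.5]
width: 0.0001
```

```bash
python3 -c "
from h import *
st()"
```

```text
t 2.65 q [-2.300e-02  7.100e-02  4.010e-01  1.000e-03  2.654e+00 -1.565e+00] p [0.3559 0.0485 0.6179] F [ 0.2 -0.3 -0.5] w 0.0001
[[ 0.016  0.028  0.999]
 [ 0.     1.    -0.028]
 [-1.     0.001  0.016]]
```

Emit:
carry_out --pt "1 0 0 -3 0" --pt "1 0 0 -3 0" --pt "1 0 0 -3 0" --pt "1 0 0 -3 0" --pt "1 0 0 0 0"

```text
time: 3.15
tool_pos: [0.2323, 0.0519, 0.6117]
ee_rot: [0.014, 1.55, -0.015]
wrist_force: [-1.4, 0.5, 0.9]
width: 0.0004
```

```bash
python3 -c "
from h import *
st()"
```

```text
t 3.15 q [-0.021 -0.205  0.67   0.     2.655 -1.562] p [0.2323 0.0519 0.6117] F [-1.4  0.5  0.9] w 0.0004
[[ 0.021  0.029  0.999]
 [-0.     1.    -0.029]
 [-1.     0.     0.021]]
```

Emit:
carry_out --pt "1 -4 0 0 0" --pt "1 -4 0 0 0" --pt "1 -4 0 0 0" --pt "1 -4 0 0 0" --pt "1 -4 0 0 0" --pt "1 -4 0 0 0" --pt "1 0 0 0 0"

```text
time: 3.85
tool_pos: [0.2524, 0.0585, 0.6684]
ee_rot: [-0.017, 1.388, -0.047]
wrist_force: [-0.8, 0.3, 0.5]
width: 0.0003
```

```bash
python3 -c "
from h import *
st()"
```

```text
t 3.85 q [ 0.028 -0.137  0.441 -0.029  2.655 -1.54 ] p [0.2524 0.0585 0.6684] F [-0.8  0.3  0.5] w 0.0003
[[ 0.182  0.03   0.983]
 [-0.008  1.    -0.029]
 [-0.983 -0.003  0.182]]
```

Emit:
carry_out --pt "1 -4 0 -3 0" --pt "1 -4 0 -3 0" --pt "1 -4 0 -2 0" --pt "1 -4 0 -2 0" --pt "1 -4 0 -1 0" --pt "1 -4 0 -1 0" --pt "1 0 0 0 0"

```text
time: 4.55
tool_pos: [0.131, 0.0782, 0.7007]
ee_rot: [0.026, 1.217, 0.012]
wrist_force: [-0.5, -1.1, -0.7]
width: 0.0002
```

```bash
python3 -c "
from h import *
st()"
```

```text
t 4.55 q [ 0.757 -0.293  0.457 -0.526  2.655 -1.305] p [0.131  0.0782 0.7007] F [-0.5 -1.1 -0.7] w 0.0002
[[ 0.346  0.013  0.938]
 [ 0.004  1.    -0.015]
 [-0.938  0.009  0.346]]
```

Emit:
carry_out --pt "1 3 -0.5 2.5 0" --pt "1 3 -0.5 2.5 0" --pt "1 3 -0.5 2.5 0" --pt "1 3 -0.5 2.5 0" --pt "1 2 0 2.5 0" --pt "1 0 0 2.5 0" --pt "1 0 0 0 0"

```text
time: 5.25
tool_pos: [0.2976, 0.0559, 0.6338]
ee_rot: [-0.001, 1.231, -0.033]
wrist_force: [0.3, -0.1, -0.6]
width: 0.0005
```

```bash
python3 -c "
from h import *
st()"
```

```text
t 5.25 q [ 0.021 -0.293  0.726 -0.026  2.369 -1.539] p [0.2976 0.0559 0.6338] F [ 0.3 -0.1 -0.6] w 0.0005
[[ 0.334  0.033  0.942]
 [-0.011  0.999 -0.031]
 [-0.943 -0.     0.334]]
```

Emit:
carry_out --pt "1 -3.8 0 1.3 0" --pt "1 -3.8 0 1.3 0" --pt "1 -3.8 0 1.3 0" --pt "1 -3.8 0 1.3 0" --pt "1 -3.8 0 1.3 0" --pt "1 -3.8 0 1.3 0" --pt "1 0 0 0 0"

```text
time: 5.95
tool_pos: [0.2377, 0.0376, 0.7251]
ee_rot: [0.051, 1.197, 0.024]
wrist_force: [0.3, 0.3, 0.5]
width: 0.0002
```

```bash
python3 -c "
from h import *
st()"
```

```text
t 5.95 q [-0.24  -0.158  0.274  0.205  2.655 -1.585] p [0.2377 0.0376 0.7251] F [0.3 0.3 0.5] w 0.0002
[[ 0.365  0.023  0.931]
 [ 0.009  1.    -0.028]
 [-0.931  0.018  0.365]]
```

```bash
cat > k.py <<'E'
import numpy as np
from scipy.optimize import least_squares
# q2,q3,q5,x,y,z  (q4~0)
D=np.array([[.087,1.371,1.684,.2221,.503,.1737],[-.221,1.221,2.142,.3591,.1262,.3941],[.071,.401,2.654,.3559,.0485,.6179],[-.205,.67,2.655,.2323,.0519,.6117],[-.137,.441,2.655,.2524,.0585,.6684],[-.293,.726,2.369,.2976,.0559,.6338]])
def fk(p,q2,q3,q5):
    L1,L2,e,h,T,c,r0=p;s=q2+q3;t=s+q5
    r=r0+L1*np.sin(q2)+L2*np.sin(s)+e*np.cos(s)+T*np.sin(t)+c*np.cos(t)
    z=h+L1*np.cos(q2)+L2*np.cos(s)-e*np.sin(s)+T*np.cos(t)-c*np.sin(t)
    return r,z
def f(p):
    r,z=fk(p[:7],*D[:,:3].T);R=np.sqrt(np.maximum(D[:,3]**2+D[:,4]**2-p[7]**2,0));return np.r_[r-R,z-D[:,5],.01*(p-p0)]
p0=np.array([.44,.4,0,.3,.25,0,0,.0565])
s=least_squares(f,p0);p=s.x
if __name__=="__main__":
    print(np.round(p,4),np.round(s.fun[:12],4))
    for th in(.37,.6):
        for q2 in(-.4,-.5,-.6,-.7):
            q5=2.655; print(th,q2,np.round(np.pi-th-q5-q2,3),np.round(fk(p[:7],q2,np.pi-th-q5-q2,q5),3))
    # target: knob
    from scipy.optimize import fsolve
    for th in(.54,.6,.66):
        q=fsolve(lambda q:np.subtract(fk(p[:7],q[0],q[1],np.pi-th-q[0]-q[1]),(.60,.235)),[.2,1.2]);print(th,q,np.pi-th-q.sum())
E
python3 k.py
```

```text
[ 0.4487  0.5001  0.1005  0.1485  0.3781 -0.0009 -0.0014  0.0588] [-0.      0.0002 -0.0001 -0.0001  0.0002 -0.0001  0.0002 -0.0002 -0.0001
  0.0001  0.0001 -0.0001]
0.37 -0.4 0.517 [0.119 0.695]
0.37 -0.5 0.617 [0.079 0.675]
0.37 -0.6 0.717 [0.041 0.652]
0.37 -0.7 0.817 [0.005 0.625]
0.6 -0.4 0.287 [0.081 0.759]
0.6 -0.5 0.387 [0.041 0.739]
0.6 -0.6 0.487 [0.003 0.716]
0.6 -0.7 0.587 [-0.033  0.688]
0.54 [-0.232192    1.65638466] 1.1773999968091746
0.6 [-0.27506877  1.71390911] 1.1027523077770849
0.66 [-0.31629793  1.77089729] 1.026993295760363
```

Emit:
carry_out --pt "1 1.4 0 3.7 0" --pt "1 1.4 0 3.7 0" --pt "1 1.4 0 3.7 0" --pt "1 1.4 0 3.7 0" --pt "1 1.4 0 3.7 0" --pt "1 1.4 0 3.7 0" --pt "1 0 0 0 0"

```text
time: 6.65
tool_pos: [0.4703, 0.031, 0.6722]
ee_rot: [0.061, 1.185, 0.037]
wrist_force: [1.1, -0.1, -0.8]
width: 0.0004
```

```bash
python3 -c "
from h import *
st()"
```

```text
t 6.65 q [-0.095  0.098  0.283  0.071  2.377 -1.58 ] p [0.4703 0.031  0.6722] F [ 1.1 -0.1 -0.8] w 0.0004
[[ 0.376  0.02   0.926]
 [ 0.014  1.    -0.027]
 [-0.927  0.023  0.376]]
```

Emit:
carry_out --pt "1 -2.0 0 4.0 0" --pt "1 -2.0 0 4.0 0" --pt "1 -2.0 0 4.0 0" --pt "1 -2.0 0 4.0 0" --pt "1 -2.0 0 4.0 0" --pt "1 -2.0 0 4.0 0" --pt "1 0 0 0 0"

```text
time: 7.35
tool_pos: [0.5523, 0.0192, 0.692]
ee_rot: [0.059, 1.019, 0.035]
wrist_force: [0.4, 0.1, 0.2]
width: 0.0006
```

```bash
python3 -c "
from h import *
st()"
```

```text
t 7.35 q [-0.127  0.13   0.276  0.104  2.188 -1.59 ] p [0.5523 0.0192 0.692 ] F [0.4 0.1 0.2] w 0.0006
[[ 0.524  0.015  0.852]
 [ 0.019  0.999 -0.029]
 [-0.852  0.031  0.523]]
```

Emit:
carry_out --pt "1 -2.0 0 4.0 0" --pt "1 -2.0 0 4.0 0" --pt "1 0 0 0 0"

```text
time: 7.65
tool_pos: [0.5736, 0.0157, 0.7031]
ee_rot: [0.058, 0.961, 0.035]
wrist_force: [-0.3, 0.0, -0.2]
width: 0.0004
```

```bash
python3 -c "
from h import *
o,R=st()
Y=np.array([np.cos(-.033),np.sin(-.033)])
for s in[(-.30,-.045,.42),(-.30,-.045,.30),(-.15,-.045,.235)]:
    c,n=np.cos(-.033),np.sin(-.033);w=np.array([.753+c*s[0]-n*s[1],.0635+n*s[0]+c*s[1],s[2]]);print(w,100*R.T@(w-o['tool_pos']))"
```

```text
t 7.65 q [-0.138  0.133  0.275  0.116  2.128 -1.593] p [0.5736 0.0157 0.7031] F [-0.3  0.  -0.2] w 0.0004
[[ 0.572  0.013  0.82 ]
 [ 0.02   0.999 -0.03 ]
 [-0.82   0.033  0.572]]
[0.4516786 0.0284227 0.42     ] [ 16.25818089   0.17307527 -26.22311603]
[0.4516786 0.0284227 0.3      ] [ 26.09623539  -0.22808495 -33.08254416]
[0.60159694 0.0234736  0.235     ] [ 39.99421875  -0.74779158 -24.49034051]
```

Emit:
carry_out --pt "1 2 0 -3.3 0" --pt "1 2 0 -3.3 0" --pt "1 2 0 -3.3 0" --pt "1 2 0 -3.3 0" --pt "1 2 0 -3.3 0" --pt "1 2 0 -3.3 0" --pt "1 2 0 -3.3 0" --pt "1 2 0 -3.3 0" --pt "1 3.3 -0.1 -2.2 0" --pt "1 3.3 -0.1 -2.2 0" --pt "1 3.3 -0.1 -2.2 0" --pt "1 0 0 0 0"

```text
time: 8.85
tool_pos: [0.4497, 0.0283, 0.2971]
ee_rot: [0.065, 0.981, 0.041]
wrist_force: [0.8, -0.3, -0.4]
width: 0.0005
```

Run:
```python
from h import *
o,R=st()
for s in[(-.24,-.045,.245),(-.15,-.045,.23),(-.15,-.026,.23)]:
    c,n=np.cos(-.033),np.sin(-.033);w=np.array([.753+c*s[0]-n*s[1],.0635+n*s[0]+c*s[1],s[2]]);print(w,100*R.T@(w-o['tool_pos']))
a=robot.snapshot("scene");b=robot.snapshot("top")
cv2.imwrite("pics/c2.png",np.hstack([crop(a,200,140,300,270,4),crop(b,185,135,285,265,4)]))
```

```text
t 8.85 q [-0.158 -0.64   1.811  0.112  1.391 -1.692] p [0.4497 0.0283 0.2971] F [ 0.8 -0.3 -0.4] w 0.0005
[[ 0.556  0.013  0.831]
 [ 0.023  0.999 -0.031]
 [-0.831  0.036  0.555]]
[0.51164594 0.02644306 0.245     ] [ 7.7699123  -0.29277763  2.25697156]
[0.60159694 0.0234736  0.23      ] [14.00967386 -0.52823228  8.90978576]
[0.60222382 0.04246326 0.23      ] [14.08775407  1.37015307  8.90374047]
```

View pics/c2.png

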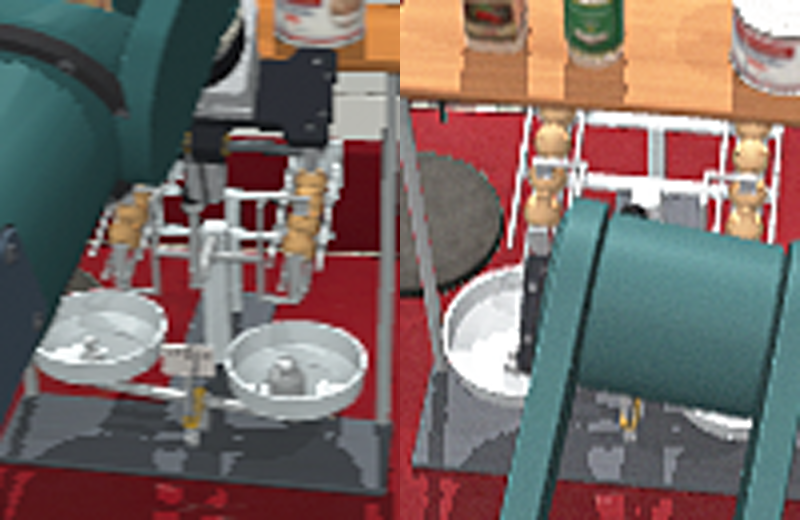

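The scene view shows the leaned gripper in front of the shelf, finger tips right of the stem at about (205,180). The beam is unchanged: left pan (100,330) is high, right pan (297,365) low. Moving in to the right of the knob.

Emit:
carry_out --pt "1 2.6 -0.1 0.8 0" --pt "1 2.6 -0.1 0.8 0" --pt "1 2.6 -0.1 0.7 0" --pt "1 1.6 -0.1 1.6 0" --pt "1 1.6 -0.1 1.6 0" --pt "1 1.6 0 1.6 0" --pt "1 1.4 0 1.7 0" --pt "1 0 0 0 0" --pt "1 0 0 0 0"

```text
time: 9.85
tool_pos: [0.6081, 0.0228, 0.2491]
ee_rot: [0.058, 0.957, 0.035]
wrist_force: [-0.3, 0.0, 0.4]
width: 0.0005
```

Run:
```python
from h import *
o,R=st()
c,n=np.cos(-.033),np.sin(-.033);d=o['tool_pos'][:2]-[.753,.0635];print("station",[c*d[0]+n*d[1],-n*d[0]+c*d[1]])
a=robot.snapshot("scene")
cv2.imwrite("pics/c3.png",crop(a,200,140,300,250,6))
```

```text
t 9.85 q [-0.107 -0.282  1.698  0.091  1.118 -1.67 ] p [0.6081 0.0228 0.2491] F [-0.3  0.   0.4] w 0.0005
[[ 0.576  0.012  0.818]
 [ 0.02   0.999 -0.029]
 [-0.818  0.033  0.575]]
station [np.float64(-0.14343476013013207), np.float64(-0.04545234144063748)]
```

View pics/c3.png

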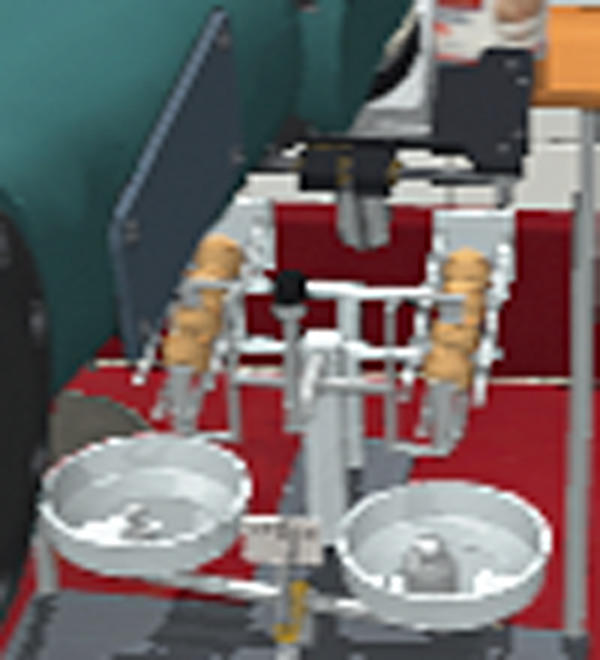

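The crop shows the black knob at (290,287) with free air around it, and the closed finger tips above and right of it at (365,240). I'll lower about 2 cm, then push left.

Emit:
carry_out --pt "1 0.7 0 -0.7 0" --pt "1 0.6 0 -0.7 0" --pt "1 0 0.8 0 0" --pt "1 0 0.8 0 0" --pt "1 0 0 0 0" --pt "1 0 0 0 0"

```text
time: 10.5
tool_pos: [0.6024, 0.0403, 0.2274]
ee_rot: [0.058, 0.961, 0.037]
wrist_force: [0.3, 0.1, -0.4]
width: 0.0004
```

```bash
cat >> h.py <<'E'
def stn(p):
    c,n=np.cos(-.033),np.sin(-.033);d=np.asarray(p)[:2]-[.753,.0635];print("station mm",np.round([1e3*(c*d[0]+n*d[1]),1e3*(-n*d[0]+c*d[1]),p[2]*1e3],1))
E
python3 -c "
from h import *
o,R=st();stn(o['tool_pos'])"
```

```text
t 10.5 q [-0.064 -0.287  1.743  0.065  1.079 -1.626] p [0.6024 0.0403 0.2274] F [ 0.3  0.1 -0.4] w 0.0004
[[ 0.572  0.011  0.82 ]
 [ 0.021  0.999 -0.028]
 [-0.82   0.033  0.572]]
station mm [-149.7  -28.2  227.4]
```

Emit:
carry_out --pt "1 0 0.5 0 0" --pt "1 0 0.5 0 0" --pt "1 0 0.5 0 0" --pt "1 0 0.5 0 0" --pt "1 0 0.5 0 0"

```text
time: 11.0
tool_pos: [0.6026, 0.0651, 0.2277]
ee_rot: [0.059, 0.962, 0.036]
wrist_force: [0.2, 0.1, -0.2]
width: 0.0002
```

```bash
python3 -c "
from h import *
o,R=st();stn(o['tool_pos'])"
```

```text
t 11.0 q [ 0.002 -0.279  1.736  0.022  1.076 -1.551] p [0.6026 0.0651 0.2277] F [ 0.2  0.1 -0.2] w 0.0002
[[ 0.572  0.012  0.82 ]
 [ 0.021  0.999 -0.029]
 [-0.82   0.034  0.571]]
station mm [-150.3   -3.3  227.7]
```

Run:
```python
from h import *
a=robot.snapshot("scene");b=robot.snapshot("top")
o=robot.get_obs();print([(v) for v in (proj(a,o['tool_pos']))],proj(a,[.604,.068,.235]))
cv2.imwrite("pics/c4.png",crop(a,215,150,285,215,9))
```

```text
[np.float64(248.26463953856566), np.float64(188.58451662841796)] (np.float64(247.48960677182998), np.float64(186.44056217007605))
```

View pics/c4.png

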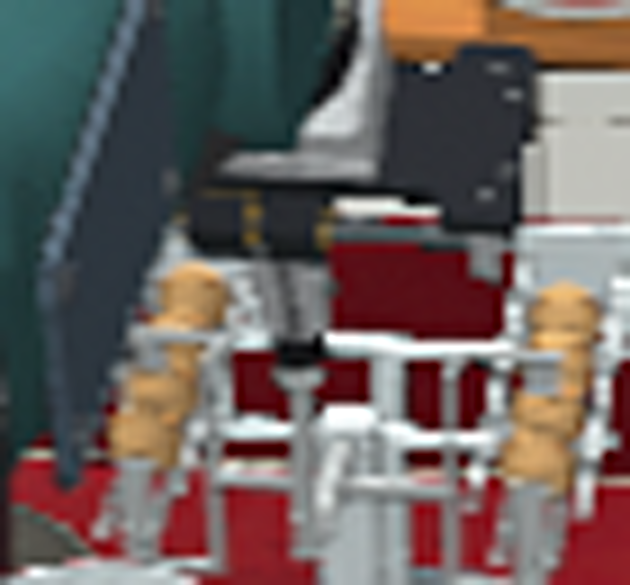

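The crop shows the lever still upright, its knob at about (300,345) and partly hidden behind the closed finger tips. The fingers have passed in front of it without touching, so I'll recheck the knob's position to subpixel accuracy.

Run:
```python
from h import *
a=robot.snapshot("scene");b=robot.snapshot("top")
C={}
for n,(u,v) in (("scene",(248,187.5)),("top",(243.3,189))):
    im=cv2.imread(f"pics/{n}0.png").astype(float).max(2)
    x0,y0=int(1.5*u)-9,int(1.5*v)-9; w=im[y0:y0+19,x0:x0+19]
    print(n);print(w[::2].astype(int)) 
    m=np.clip(75-w,0,None); m[w>75]=0
    yy,xx=np.mgrid[:19,:19];cx=(m*xx).sum()/m.sum()+x0;cy=(m*yy).sum()/m.sum()+y0
    C[n]=((cx+.5)/1.5-.5,(cy+.5)/1.5-.5);print(C[n])
print(tri(a,C["scene"],b,C["top"]))
print(atz(a,*C["scene"],.235),atz(b,*C["top"],.235))
print("c3 tip",proj(a,[.6081,.0228,.2491]))
```

```text
scene
[[191 166 159 191 186 133  93  82  90  90  90  90  89  89  90  92  92  91
   91]
 [207 210 194 189 177 134  93  82  91  91  91  91  92  91  91  91  90  89
   89]
 [172 165 175 204 224 170 102  85  99  98  99  98  95  92  91  90  90  89
   89]
 [148 155 140  92  74  74  65  36  35  39  43  38  47  72  87  86  84  83
   83]
 [215 230 226 213 138  66  34  30  36  33  31  24   6  86 184 183 183 179
  178]
 [230 239 225 199 140  73  32  22  33  34  31  22   4  91 198 221 231 232
  238]
 [ 73  73  76  83  80  57  24  24  23  22  21  19  17  29  53  79  99 107
  109]
 [ 90  90  90  91  92  87  78  74  67  69  86 100 103  92  79  85  85  82
   81]
 [ 87  88  88  90  78  81 122 157 163 156 163 162 144 101  79  87  89  87
   87]
 [ 84  88  89  89  91  87  71  79 112 133 121  94  79  77  82  80  80  80
   80]]
(np.float64(247.98185259407705), np.float64(187.65119127143177))
top
[[163 172 185 155 118 114 111 107  93 180 255 255 255 255 255 254 254 255
  255]
 [164 168 166 143 155 138 132 124 103 182 255 255 255 255 255 255 255 255
  255]
 [169 162 132 120 160 147 125 118 140 193 234 229 24
[... 182 characters left out ...]
6
  184]
 [171 160 125 134  94  35  22  37  38  46  45  28  28  22   0  72 175 183
  180]
 [175 157 138 163 113  36  12  24  30  34  32  26   6   5  38 109 169 177
  177]
 [140 113 121 154 128  84  65  53  27  31  43  34  48  86 132 143 144 169
  180]
 [194 193 205 216 221 231 207 159 113 119 139 113 163 217 201 171 158 178
  189]
 [221 218 213 212 219 229 213 181 158 145 134 112 186 249 203 203 219 207
  220]]
(np.float64(242.92357602773652), np.float64(189.32833085685982))
(array([0.60542692, 0.06745912, 0.22954667]), np.float64(0.0014215439194477232))
[0.59546624 0.06505204 0.235     ] [0.60079431 0.06780608 0.235     ]
c3 tip (np.float64(260.939187836444), np.float64(182.59878529512028))
```

The rays and the visible fingertip suggest the closed tips end a bit short of the TCP and pass over the knob. I'll go back right, advance 2 cm along the tool and push again while watching the force.

Emit:
carry_out --pt "1 0 -1 0 0" --pt "1 0 -1 0 0" --pt "1 0 -1 0 0" --pt "1 0.7 0 0 0" --pt "1 0.7 0 0 0" --pt "1 0.6 0 0 0" --pt "1 0 0.5 0 0" --pt "1 0 0.5 0 0" --pt "1 0 0.5 0 0" --pt "1 0 0.5 0 0"

```text
time: 12.2
tool_pos: [0.6141, 0.0558, 0.2115]
ee_rot: [0.058, 0.961, 0.036]
wrist_force: [-0.7, -0.4, 0.7]
width: 0.0007
```

```bash
python3 -c "
from h import *
o,R=st();stn(o['tool_pos'])
a=robot.snapshot('scene');cv2.imwrite('pics/c5.png',crop(a,215,150,285,250,6))"
```

```text
t 12.2 q [-0.022 -0.251  1.747  0.039  1.038 -1.58 ] p [0.6141 0.0558 0.2115] F [-0.7 -0.4  0.7] w 0.0007
[[ 0.572  0.012  0.82 ]
 [ 0.021  0.999 -0.029]
 [-0.82   0.033  0.572]]
station mm [-138.6  -12.3  211.5]
```

View pics/c5.png

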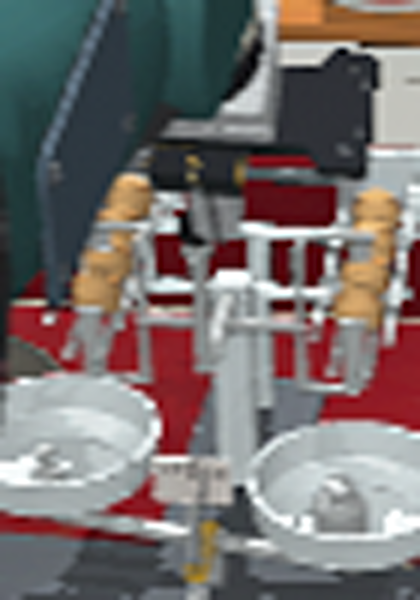

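The lever is now leaning slightly left, knob at (187,232) in the crop, about 2 px from upright. Contact is made, so I'll push on to the stop.

Emit:
carry_out --pt "1 0 0.5 0 0" --pt "1 0 0.5 0 0" --pt "1 0 0.5 0 0" --pt "1 0 0.4 0 0" --pt "1 0 0 0 0"

```text
time: 12.75
tool_pos: [0.6141, 0.0744, 0.2116]
ee_rot: [0.058, 0.962, 0.036]
wrist_force: [-1.0, -1.7, 0.7]
width: 0.0003
```

```bash
python3 -c "
from h import *
o,R=st();stn(o['tool_pos'])
a=robot.snapshot('scene');cv2.imwrite('pics/c6.png',crop(a,215,150,285,250,6))"
```

```text
t 12.75 q [ 0.025 -0.244  1.741  0.007  1.036 -1.525] p [0.6141 0.0744 0.2116] F [-1.  -1.7  0.7] w 0.0003
[[ 0.572  0.012  0.82 ]
 [ 0.021  0.999 -0.029]
 [-0.82   0.033  0.571]]
station mm [-139.1    6.3  211.6]
```

View pics/c6.png

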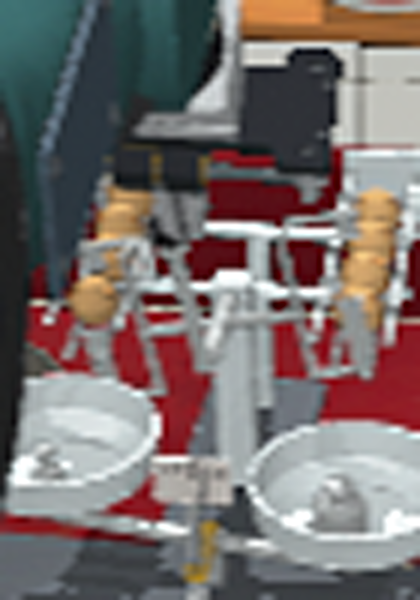

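The lever is leaning well left and the left lane's first walnut, at (95,297), is at the gate. The force is only 1.7 N, so not yet at the stop. I'll continue in small steps and hold.

Emit:
carry_out --pt "1 0 0.3 0 0" --pt "1 0 0.3 0 0"

```text
time: 13.0
tool_pos: [0.6141, 0.0796, 0.2115]
ee_rot: [0.058, 0.963, 0.034]
wrist_force: [-0.1, -4.5, 0.2]
width: 0.0004
```

```bash
python3 -c "
from h import *
o,R=st();stn(o['tool_pos'])
for i in range(3): print(robot.get_obs()['wrist_force'])"
```

```text
t 13.0 q [ 0.039 -0.242  1.739 -0.003  1.036 -1.507] p [0.6141 0.0796 0.2115] F [-0.1 -4.5  0.2] w 0.0004
[[ 0.571  0.013  0.821]
 [ 0.02   0.999 -0.029]
 [-0.821  0.033  0.57 ]]
station mm [-139.4   11.5  211.5]
[-0.05966196 -4.46337834  0.19231948]
[-0.05966196 -4.46337834  0.19231948]
[-0.05966196 -4.46337834  0.19231948]
```

Emit:
carry_out --pt "1 0 0.2 0 0" --pt "1 0 0.2 0 0" --pt "1 0 0 0 0"

```text
time: 13.3
tool_pos: [0.6141, 0.0841, 0.2117]
ee_rot: [0.058, 0.963, 0.036]
wrist_force: [-0.9, -4.0, -1.5]
width: 0.0004
```

Emit:
carry_out --pt "1 0 0.2 0 0" --pt "1 0 0.2 0 0" --pt "1 0 0 0 0"

```text
time: 13.6
tool_pos: [0.6143, 0.0882, 0.2121]
ee_rot: [0.059, 0.962, 0.036]
wrist_force: [-1.2, -4.9, -0.1]
width: 0.0009
```

Emit:
carry_out --pt "1 0 0.2 0 0" --pt "1 0 0.2 0 0" --pt "1 0 0 0 0"

```text
time: 13.9
tool_pos: [0.6145, 0.0925, 0.2126]
ee_rot: [0.059, 0.961, 0.037]
wrist_force: [-3.6, -4.1, 2.4]
width: 0.0008
```

```bash
python3 -c "
from h import *
o,R=st();stn(o['tool_pos'])
a=robot.snapshot('scene');b=robot.snapshot('top');cv2.imwrite('pics/c7.png',np.hstack([crop(a,210,150,280,250,6),crop(b,190,150,250,250,6)]))"
```

```text
t 13.9 q [ 0.07  -0.236  1.733 -0.022  1.036 -1.473] p [0.6145 0.0925 0.2126] F [-3.6 -4.1  2.4] w 0.0008
[[ 0.572  0.012  0.82 ]
 [ 0.021  0.999 -0.029]
 [-0.82   0.034  0.571]]
station mm [-139.4   24.4  212.6]
```

View pics/c7.png

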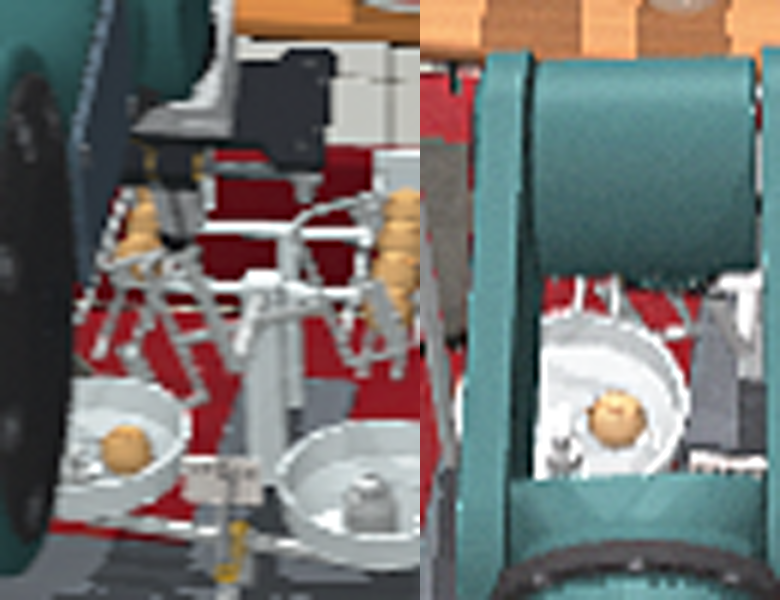

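The top view shows one walnut in the left pan at (615,418). The lever is leaning far left, with the fingers starting to ride up on the knob. Retracting gently so it can spring back.

Emit:
carry_out --pt "1 0 -0.5 0 0" --pt "1 0 -0.6 0 0" --pt "1 0 -0.6 0 0" --pt "1 0 -0.6 0 0" --pt "1 0 -0.6 0 0" --pt "1 0 -0.6 0 0" --pt "1 0 -0.6 0 0" --pt "1 0 -0.6 0 0" --pt "1 0 -0.6 0 0" --pt "1 0 -0.6 0 0" --pt "1 0 -0.6 0 0" --pt "1 0 0 0 0" --pt "1 0 0 0 0" --pt "1 0 0 0 0" --pt "1 0 0 0 0" --pt "1 0 0 0 0" --pt "1 0 0 0 0"

```text
time: 15.7
tool_pos: [0.6136, 0.0273, 0.21]
ee_rot: [0.059, 0.962, 0.036]
wrist_force: [-0.2, 0.0, -0.4]
width: 0.0005
```

```bash
python3 -c "
from h import *
o,R=st();stn(o['tool_pos'])
a=robot.snapshot('scene');cv2.imwrite('pics/s1.png',a['image'][:,:,::-1])
cv2.imwrite('pics/c8.png',crop(a,205,150,305,260,6))"
```

```text
t 15.7 q [-0.095 -0.257  1.754  0.087  1.042 -1.663] p [0.6136 0.0273 0.21  ] F [-0.2  0.  -0.4] w 0.0005
[[ 0.572  0.012  0.82 ]
 [ 0.021  0.999 -0.029]
 [-0.82   0.034  0.571]]
station mm [-138.2  -40.8  210. ]
```

View pics/c8.png

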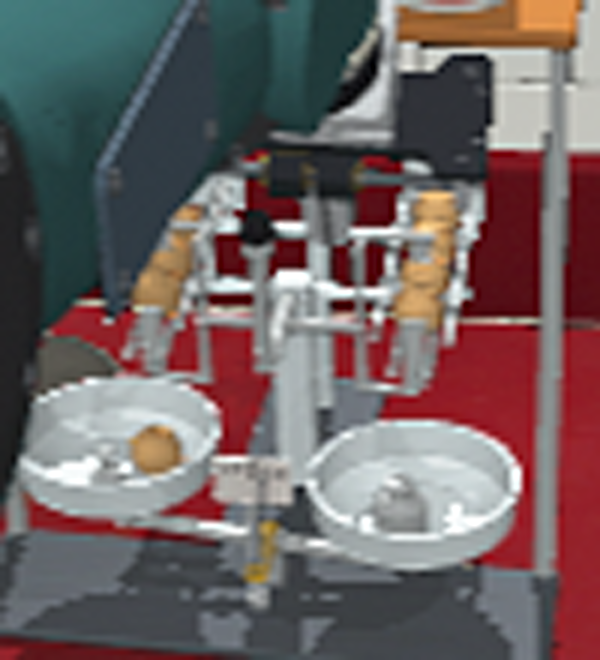

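The crop shows one walnut in the left pan at (155,448), the lever upright at (258,225) and the next walnut at the gate. The beam is still right-heavy. From now on I'll track the right pan's shift numerically.

```bash
cat >> h.py <<'E'
def f15(i): return cv2.resize(i,None,fx=1.5,fy=1.5,interpolation=cv2.INTER_CUBIC)
def shift(ref,cur,x0,y0,x1,y1,m=5):
    g=lambda i:cv2.cvtColor(i,cv2.COLOR_BGR2GRAY).astype(np.float32)
    M=np.eye(2,3,dtype=np.float32)
    sl=np.s_[int(1.5*y0):int(1.5*y1),int(1.5*x0):int(1.5*x1)]
    try: cc,M=cv2.findTransformECC(g(ref)[sl],g(cur)[sl],M,cv2.MOTION_TRANSLATION,(3,200,1e-5),None,3)
    except cv2.error as e: return None
    return np.round([M[0,2]/1.5,M[1,2]/1.5,cc],3)
def beam(cur):   # px shift of right pan, left rim, plate(control), rel. to start
    ref=cv2.imread("pics/scene0.png");c=f15(cur)
    print("Rpan",shift(ref,c,254,217,294,246),"control",shift(ref,c,280,240,300,268),"knob",shift(ref,c,240,180,256,197))
    return c
E
python3 - <<'E'
from h import *
beam(cv2.imread("pics/s1.png"))
a=robot.snapshot("scene")
# expected px shift of right pan for beam angles, from stop (.11)
for al in(.11,.07,.035,0,-.035):
    w=np.array([.753,.0635])+np.array([[np.cos(-.033),-np.sin(-.033)],[np.sin(-.033),np.cos(-.033)]])@[-.165,-.088]
    print(al,np.round(proj(a,[*w,.1-.088*np.sin(al)]),2))
E
```

```text
Rpan [ 0.    -0.195  0.991] control [-0.05  -0.041  0.997] knob [-0.201 -0.041  0.982]
0.11 [273.09 226.86]
0.07 [273.08 226.02]
0.035 [273.08 225.28]
0 [273.07 224.53]
-0.035 [273.07 223.78]
```

Emit:
carry_out --pt "1 0.5 0 0 0" --pt "1 0.5 0 0 0" --pt "1 0 0.6 0 0" --pt "1 0 0.6 0 0" --pt "1 0 0.6 0 0" --pt "1 0 0.6 0 0" --pt "1 0 0.6 0 0" --pt "1 0 0.6 0 0" --pt "1 0 0.6 0 0" --pt "1 0 0.5 0 0" --pt "1 0 0.3 0 0"

```text
time: 16.9
tool_pos: [0.6196, 0.0771, 0.203]
ee_rot: [0.057, 0.963, 0.034]
wrist_force: [-0.7, -4.5, -1.5]
width: 0.0006
```

Emit:
carry_out --pt "1 0 0.2 0 0" --pt "1 0 0.2 0 0" --pt "1 0 0.1 0 0"

```text
time: 17.2
tool_pos: [0.6197, 0.0818, 0.2034]
ee_rot: [0.057, 0.963, 0.034]
wrist_force: [0.2, -5.7, -0.7]
width: 0.0008
```

```bash
python3 -c "
from h import *
o,R=st();stn(o['tool_pos'])
a=robot.snapshot('scene');beam(a['image'][:,:,::-1].copy())"
```

```text
t 17.2 q [ 0.044 -0.225  1.741 -0.007  1.017 -1.502] p [0.6197 0.0818 0.2034] F [ 0.2 -5.7 -0.7] w 0.0008
[[ 0.571  0.013  0.821]
 [ 0.019  0.999 -0.029]
 [-0.821  0.033  0.57 ]]
station mm [-133.8   13.9  203.4]
Rpan [-0.023 -1.29   0.965] control [-0.332 -0.472  0.932] knob [3.385 0.722 0.24 ]
```

Emit:
carry_out --pt "1 0 0.2 0 0" --pt "1 0 0.2 0 0" --pt "1 0 0 0 0" --pt "1 0 0 0 0"

```text
time: 17.65
tool_pos: [0.6197, 0.0856, 0.2036]
ee_rot: [0.057, 0.963, 0.034]
wrist_force: [-1.4, -5.3, -0.5]
width: 0.0003
```

Emit:
carry_out --pt "1 0 0.2 0 0" --pt "1 0 0 0 0" --pt "1 0 0 0 0"

```text
time: 17.95
tool_pos: [0.6197, 0.0874, 0.2036]
ee_rot: [0.056, 0.963, 0.033]
wrist_force: [-1.7, -5.6, 0.1]
width: 0.0005
```

```bash
python3 -c "
from h import *
o,R=st();stn(o['tool_pos'])
a=robot.snapshot('scene');i=a['image'][:,:,::-1].copy();beam(i);cv2.imwrite('pics/s2p.png',i)
hsv=cv2.cvtColor(i[205:240,205:245],cv2.COLOR_BGR2HSV);m=(cv2.inRange(hsv,(8,80,120),(22,220,255)));print('nut px in Lpan',(m>0).sum(), cv2.connectedComponentsWithStats(m)[2:])"
```

```text
t 17.95 q [ 0.058 -0.222  1.739 -0.017  1.017 -1.485] p [0.6197 0.0874 0.2036] F [-1.7 -5.6  0.1] w 0.0005
[[ 0.571  0.013  0.821]
 [ 0.019  0.999 -0.029]
 [-0.821  0.032  0.57 ]]
station mm [-134.    19.5  203.6]
Rpan [-0.009 -1.558  0.957] control [-0.354 -0.537  0.91 ] knob [2.182 0.392 0.346]
nut px in Lpan 62 (array([[   0,    0,   40,   35, 1338],
       [  15,   16,    5,    8,   20],
       [  23,   19,    8,    7,   42]], dtype=int32), array([[19.33781764, 16.81763827],
       [16.5       , 19.05      ],
       [26.0952381 , 21.83333333]]))
```

Two walnut blobs are now in the left pan. Letting the lever spring back and the beam settle.

Emit:
carry_out --pt "1 0 -0.6 0 0" --pt "1 0 -0.6 0 0" --pt "1 0 -0.6 0 0" --pt "1 0 -0.6 0 0" --pt "1 0 -0.6 0 0" --pt "1 0 -0.6 0 0" --pt "1 0 -0.6 0 0" --pt "1 0 -0.6 0 0" --pt "1 0 -0.6 0 0" --pt "1 0 -0.6 0 0" --pt "1 0 0 0 0" --pt "1 0 0 0 0" --pt "1 0 0 0 0" --pt "1 0 0 0 0" --pt "1 0 0 0 0" --pt "1 0 0 0 0" --pt "1 0 0 0 0" --pt "1 0 0 0 0" --pt "1 0 0 0 0" --pt "1 0 0 0 0"

```text
time: 20.0
tool_pos: [0.6193, 0.0283, 0.2018]
ee_rot: [0.059, 0.962, 0.036]
wrist_force: [0.3, 0.2, -0.1]
width: 0.0001
```

```bash
python3 -c "
from h import *
o,R=st();stn(o['tool_pos'])
a=robot.snapshot('scene');i=a['image'][:,:,::-1].copy();beam(i);cv2.imwrite('pics/s2.png',i)
c=f15(i);r=f15(cv2.imread('pics/s1.png'));print('vs s1: R',shift(r,c,254,217,294,246),'ctl',shift(r,c,280,240,300,268),'knob',shift(r,c,240,180,256,197),'Lpan',shift(r,c,206,212,226,238))"
```

```text
t 20.0 q [-0.091 -0.241  1.757  0.085  1.021 -1.66 ] p [0.6193 0.0283 0.2018] F [ 0.3  0.2 -0.1] w 0.0001
[[ 0.572  0.012  0.82 ]
 [ 0.021  0.999 -0.029]
 [-0.82   0.034  0.571]]
station mm [-132.4  -39.6  201.8]
Rpan [ 0.002 -1.534  0.957] control [-0.341 -0.541  0.91 ] knob [-0.199  0.001  0.964]
vs s1: R [-0.014 -1.32   0.96 ] ctl [-0.334 -0.612  0.882] knob [-0.016  0.033  0.979] Lpan [0.009 1.379 0.917]
```

```bash
cat >> h.py <<'E'
def edge(i,u0,u1,v0,v1):  # row of strongest falling edge (pan front bottom) per column, subpixel
    g=cv2.cvtColor(i,cv2.COLOR_BGR2GRAY).astype(float);r=[]
    for u in range(u0,u1):
        d=np.clip(g[v0:v1-1,u]-g[v0+1:v1,u],0,None);k=d.argmax();w=d[max(0,k-1):k+2]
        r.append(v0+.5+(w*np.arange(max(0,k-1),max(0,k-1)+len(w))).sum()/w.sum())
    return np.round(r,2)
E
python3 - <<'E'
from h import *
I={"s0":cv2.resize(cv2.imread("pics/scene0.png"),(512,384),interpolation=cv2.INTER_AREA),"s1":cv2.imread("pics/s1.png"),"s2":cv2.imread("pics/s2.png")}
for n,i in I.items():
    L=edge(i,216,234,226,243);R=edge(i,264,284,233,252);print(n,"L",L,np.median(L),"\n  R",R,np.median(R))
g=lambda n:cv2.cvtColor(I[n],cv2.COLOR_BGR2GRAY)
for n in("s1","s2"):print(n,"R u=275",g(n)[214:252,275].tolist(),"\nL u=222",g(n)[206:244,222].tolist())
c=f15(I["s2"]);
cv2.imwrite("pics/c9.png",np.vstack([cv2.resize(I[n][200:260,200:305],None,fx=5,fy=5,interpolation=cv2.INTER_CUBIC) for n in("s1","s2")]))
E
```

```text
s0 L [235.11 235.42 235.5  235.49 235.63 235.67 235.62 235.69 228.48 228.04
 230.62 230.62 237.11 237.41 237.44 237.48 237.86 233.59] 235.56 
  R [243.38 243.5  243.5  246.54 239.59 244.61 244.5  244.48 244.62 244.78
 244.73 244.57 244.48 244.5  244.42 244.18 243.82 243.63 238.29 242.35] 244.45
s1 L [235.5  235.5  235.64 235.83 235.94 235.95 235.99 236.11 237.27 228.5
 228.48 237.5  237.5  237.55 237.54 237.79 234.27 238.12] 235.97 
  R [246.5  238.27 243.5  243.5  246.5  246.5  244.44 244.5  244.5  244.59
 244.54 244.5  244.5  244.28 244.11 238.59 238.5  238.5  238.37 242.5 ] 244.36
s2 L [236.5  229.5  237.27 237.48 237.5  237.5  237.5  237.5  237.72 230.19
 227.5  227.5  238.3  238.5  238.5  231.5  235.48 235.5 ] 237.375 
  R [236.5  236.5  236.7  237.5  237.5  242.5  246.5  243.4  243.24 243.32
 243.19 242.92 242.66 242.5  242.5  242.5  242.44 241.89 241.65 241.36] 242.5
s1 R u=275 [127, 67, 62, 65, 63, 66, 221, 194, 196, 197, 196, 187, 218, 204, 206, 204, 185, 201, 182, 156, 146, 134, 127, 124, 123, 238, 166, 169, 174, 171, 193, 49, 62, 64, 61, 63, 63, 62] 
L u=222 [66, 65, 111, 89, 73, 75, 74, 187, 182, 187, 178, 177, 188, 196, 196, 190, 194, 164, 212, 195, 149, 115, 154, 150, 161, 191, 168, 172, 170, 171, 112, 56, 61, 98, 104, 105, 102, 103]
s2 R u=275 [128, 67, 62, 63, 139, 192, 197, 197, 196, 195, 221, 204, 204, 206, 211, 186, 185, 156, 146, 143, 129, 126, 124, 188, 175, 171, 172, 175, 173, 110, 59, 62, 66, 63, 61, 63, 67, 72] 
L u=222 [68, 66, 110, 89, 74, 79, 76, 73, 222, 189, 180, 180, 178, 174, 203, 139, 151, 139, 128, 123, 204, 156, 108, 147, 152, 151, 243, 164, 168, 173, 169, 182, 51, 97, 104, 104, 103, 104]
```

View pics/c9.png

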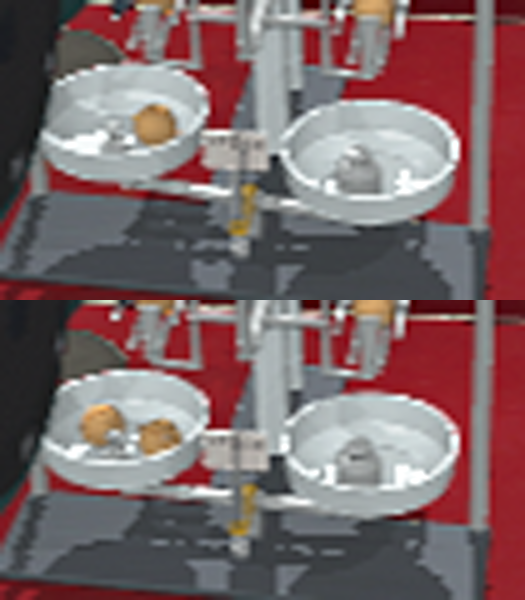

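Top crop is after walnut 1, bottom after walnut 2. The left pan (127,430) now holds two walnuts and is still a little higher than the right pan (372,455). I'll compute the absolute tilt against a level-beam model.

```bash
cat >> h.py <<'E'
def pred(s,al,zr=.100,R=.061,zb=.064):
    c,n=np.cos(-.033),np.sin(-.033);Rz=np.array([[c,-n],[n,c]]);o=np.array([.753,.0635]);out=[]
    t=np.linspace(0,2*np.pi,721)
    for sg in(1,-1):
        P=np.array([proj(s,[*(o+Rz@[-.165+R*np.cos(a),sg*.088+R*np.sin(a)]),zr+sg*.088*np.sin(al)]) for a in t])
        out+= [P[:,0].min(),P[:,0].max(),P[:,1].min(),P[:,1].max()]
    return np.round(out,2)   # L: umin umax vmin vmax, R: ...
E
python3 - <<'E'
from h import *
a=robot.snapshot("scene")
for al in(.11,.07,.035,0): print(al,pred(a,al))
# rim masks: bright pan silhouettes
for n in("s1","s2"):
    i=cv2.imread(f"pics/{n}.png").astype(int); g=i.min(2)   # red bg has low B/G
    m=(g>110)
    for nm,(u0,u1) in dict(L=(219,234),R=(264,286)).items():
        tops=[];bot=[]
        for u in range(u0,u1):
            col=g[:,u].astype(float)
            # back rim: going up from pan interior until min-channel crosses 110
            v=227 if nm=="L" else 231
            v=224 if nm=="L" else 228
            k=v
            while True:
                if col[k]<110 and col[k-1]<110: break
                k-=1
            tops.append(k+(110-col[k])/(col[k+1]-col[k]) if col[k+1]>110 else k)
        print(n,nm,"back rim rows",np.round(tops,1),"min",np.round(np.percentile(tops,10),2))
E
```

```text
0.11 [205.8  240.65 209.89 228.71 255.49 290.75 217.41 237.17]
0.07 [205.89 240.7  210.71 229.58 255.46 290.77 216.59 236.3 ]
0.035 [205.97 240.74 211.43 230.34 255.44 290.79 215.87 235.54]
0 [206.05 240.78 212.15 231.09 255.42 290.8  215.14 234.77]
s1 L back rim rows [212.2 212.2 212.3 212.4 212.4 211.6 211.5 211.9 224.  224.  224.  224.
 224.  224.  224. ] min 211.73
s1 R back rim rows [207.6 201.9 212.8 219.2 219.4 219.5 219.5 219.5 219.4 219.4 219.4 219.4
 219.4 219.4 219.6 219.7 220.2 220.4 220.4 220.7 221.3 221.5] min 213.44
s2 L back rim rows [224.  224.  224.  224.  224.  213.3 213.4 213.5 213.5 213.5 213.5 200.3
 200.4 211.  214.4] min 204.62
s2 R back rim rows [207.5 201.9 212.8 213.2 218.3 218.4 218.4 218.1 217.9 217.8 217.8 217.9
 218.1 218.3 218.4 218.4 218.3 218.5 219.3 219.3 219.5 220.3] min 212.84
```

Run:
```python
from h import *
a=robot.snapshot("scene");i=a["image"][:,:,::-1].copy();cv2.imwrite("pics/s3.png",i)
c,n=np.cos(-.033),np.sin(-.033);Rz=np.array([[c,-n],[n,c]]);o=np.array([.753,.0635])
W=lambda x,y,z:np.r_[o+Rz@[x,y],z]
# plate front edge: redness transition (R-G) going down
d=(i[:,:,2].astype(float)-i[:,:,1])
us=[];vs=[]
for u in range(206,296,2):
    v0=int(252+(u-200)*.09)-7; col=d[v0:v0+16,u]; g=np.clip(np.diff(col),0,None);k=g.argmax()
    w=g[max(0,k-1):k+2];us.append(u);vs.append(v0+.5+(w*np.arange(max(0,k-1),max(0,k-1)+len(w))).sum()/w.sum())
us=np.array(us);vs=np.array(vs);p=np.polyfit(us,vs,1)
for _ in range(5):
    ok=abs(np.polyval(p,us)-vs)<.7;p=np.polyfit(us[ok],vs[ok],1)
print("front edge slope",p[0],"n",ok.sum(),"v at 250",np.polyval(p,250),"rms",np.std((np.polyval(p,us)-vs)[ok]))
for z in(0,.006):
    A=proj(a,W(-.237,.15,z));B=proj(a,W(-.237,-.15,z));s=(B[1]-A[1])/(B[0]-A[0]);print("pred slope",s,"v250",A[1]+s*(250-A[0]))
# shelf front lower edge / top cam check of plate edge
b=robot.snapshot("top")
# needle / indicator region zoom as last view candidate
cv2.imwrite("pics/c10.png",cv2.resize(i[205:262,200:300],None,fx=8,fy=8,interpolation=cv2.INTER_CUBIC))
```

```text
front edge slope 0.0891765995507615 n 45 v at 250 259.7900292665358 rms 0.09104891827514423
pred slope 0.081712646669091 v250 259.0252411188281
pred slope 0.08114070060354002 v250 257.6447205572396
```

Emit:
carry_out --pt "1 -1.6 0 -1.6 0" --pt "1 -1.6 0 -1.6 0" --pt "1 -1.6 0 -1.6 0" --pt "1 -1.6 0 -1.6 0" --pt "1 -2.8 0 -0.5 0" --pt "1 -2.8 0 -0.5 0" --pt "1 -2.8 0 -0.5 0" --pt "1 -2.8 0 -0.5 0" --pt "1 0 4.5 -1 0" --pt "1 0 4.5 -1 0" --pt "1 0 4.5 -1 0" --pt "1 0 4.5 -1 0" --pt "1 0 4.5 -1 0" --pt "1 0 4.5 -1 0" --pt "1 0 4.5 -1 0" --pt "1 0 4.5 -1 0" --pt "1 0 0 0 0"

```text
time: 21.9
tool_pos: [0.3869, 0.3924, 0.2612]
ee_rot: [0.053, 0.967, 0.038]
wrist_force: [-1.0, -0.2, 0.4]
width: 0.0005
```

Run:
```python
from h import *
o,R=st()
a=robot.snapshot("scene");b=robot.snapshot("top")
cv2.imwrite("pics/sa.png",a["image"][:,:,::-1]);cv2.imwrite("pics/ta.png",b["image"][:,:,::-1])
rt=cv2.imread("pics/top0.png");ct=f15(b["image"][:,:,::-1].copy())
print("top R",shift(rt,ct,250,205,293,247),"L",shift(rt,ct,193,198,236,239),"beam",)
rs=cv2.imread("pics/scene0.png");cs=f15(a["image"][:,:,::-1].copy())
print("scene R",shift(rs,cs,254,217,294,246),"L",shift(rs,cs,204,210,243,238))
cv2.imwrite("pics/c11.png",np.hstack([crop(a,200,200,300,268,4),crop(b,185,190,285,258,4)]))
# tops: per-rad predictions
for al in(.11,.07,.035,0): print(al,"scene",pred(a,al),"top",pred(b,al))
```

```text
t 21.9 q [ 1.019 -0.209  1.613 -0.5    1.395 -0.535] p [0.3869 0.3924 0.2612] F [-1.  -0.2  0.4] w 0.0005
[[ 0.568  0.006  0.823]
 [ 0.022  1.    -0.022]
 [-0.823  0.03   0.567]]
top R [ 0.11  -1.119  0.983] L [0.075 1.098 0.924] beam
scene R [ 0.214 -0.219  0.36 ] L None
0.11 scene [205.8  240.65 209.89 228.71 255.49 290.75 217.41 237.17] top [194.94 234.1  200.19 232.02 251.13 290.07 207.86 239.98]
0.07 scene [205.89 240.7  210.71 229.58 255.46 290.77 216.59 236.3 ] top [195.04 234.12 200.85 232.66 251.14 290.15 207.2  239.35]
0.035 scene [205.97 240.74 211.43 230.34 255.44 290.79 215.87 235.54] top [195.13 234.14 201.43 233.22 251.15 290.23 206.63 238.8 ]
0 scene [206.05 240.78 212.15 231.09 255.42 290.8  215.14 234.77] top [195.21 234.17 202.02 233.78 251.15 290.3  206.06 238.25]
```

View pics/c11.png

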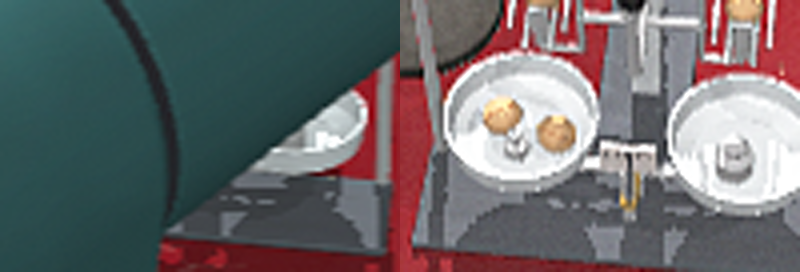

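The scene view is blocked by the arm. The top view shows two walnuts in the left pan at (503,115) and (556,132), and the pans look nearly level. To refine the tilt, I'll use alignment restricted to the rims.

```bash
cat > rim.py <<'E'
from h import *
K=np.array([[np.cos(-.033),np.sin(.033)],[np.sin(-.033),np.cos(-.033)]]);O=np.array([.753,.0635])
def rimpts(s,al,sg,R=.061,n=240):
    t=np.linspace(0,2*np.pi,n,endpoint=False)
    return np.array([proj(s,[*(O+K@[-.165+R*np.cos(a),sg*.088+R*np.sin(a)]),.1+sg*.088*np.sin(al)]) for a in t])
def offs(s,img,al,sg,sc,excl=None):
    """best (du,dv) maximising mean outward brightness drop across predicted outer back/side rim"""
    g=cv2.cvtColor(img,cv2.COLOR_BGR2GRAY).astype(np.float32) if False else img.min(2).astype(np.float32)
    g=cv2.GaussianBlur(g,(0,0),.8*sc)
    A=rimpts(s,al,sg,.0585);B=rimpts(s,al,sg,.0655)
    # only the upper (back) arc and sides, where the rim itself is the silhouette
    keep=A[:,1]<A[:,1].mean()+1
    if excl is not None: keep&=~excl(A)
    A,B=A[keep],B[keep];best=[]
    def f(d):
        X=lambda P:cv2.remap(g,((P[:,0]+d[0]+.5)*sc-.5).astype(np.float32)[None],((P[:,1]+d[1]+.5)*sc-.5).astype(np.float32)[None],cv2.INTER_LINEAR)[0]
        return -np.mean(np.clip(X(A),0,170)-np.clip(X(B),0,170))
    du=np.arange(-4,4.01,.1);G=np.array([[f((x,y)) for x in du] for y in du]);j,i=np.unravel_index(G.argmin(),G.shape)
    return du[i],du[j],-G.min()
E
python3 - <<'E'
from rim import *
a=robot.snapshot("scene");b=robot.snapshot("top")
up=lambda f:f15(cv2.imread(f))
for nm,s,f in(("scene",a,[("s0",cv2.imread("pics/scene0.png")),("s1",up("pics/s1.png")),("s2",up("pics/s2.png"))]),("top",b,[("t0",cv2.imread("pics/top0.png")),("t2",up("pics/ta.png"))])):
    L0,R0=[rimpts(s,0,g)[:,1].mean() for g in(1,-1)];L1,R1=[rimpts(s,.05,g)[:,1].mean() for g in(1,-1)]
    k=((R1-L1)-(R0-L0))/.05
    for n,i in f:
        l=offs(s,i,.05,1,1.5,(lambda P:P[:,0]<210) if nm=="scene" else None);r=offs(s,i,.05,-1,1.5)
        print(nm,n,"L",np.round(l,2),"R",np.round(r,2),"al raw",round(.05+(r[1]-l[1])/k,4),"dx diff",round(r[0]-l[0],2),"k",round(k,1))
# top plate front-edge slope vs model
i=cv2.imread("pics/ta.png");d=i[:,:,2].astype(float)-i[:,:,1]
us=[];vs=[]
for u in range(194,292,2):
    v0=int(251+(u-188)*.087)-7;g=np.clip(np.diff(d[v0:v0+16,u]),0,None);q=g.argmax();m=max(0,q-1);w=g[m:q+2];us.append(u);vs.append(v0+.5+(w*np.arange(m,m+len(w))).sum()/max(w.sum(),1e-6))
us=np.array(us);vs=np.array(vs);p=np.polyfit(us,vs,1)
for _ in range(6): ok=abs(np.polyval(p,us)-vs)<.7;p=np.polyfit(us[ok],vs[ok],1)
A=proj(b,[*(O+K@[-.237,.15]),.003]);B=proj(b,[*(O+K@[-.237,-.15]),.003]);print("top slope meas",p[0],ok.sum(),"pred",(B[1]-A[1])/(B[0]-A[0]))
E
```

```text
scene s0 L [ 0.6   0.7  67.61] R [ 0.5   3.3  64.65] al raw 0.1114 dx diff -0.1 k 42.3
scene s1 L [ 0.5   0.9  67.02] R [ 0.5  3.1 65.8] al raw 0.102 dx diff 0.0 k 42.3
scene s2 L [ 0.6   2.4  76.96] R [ 0.5   1.7  62.81] al raw 0.0335 dx diff -0.1 k 42.3
top t0 L [-0.1  -0.5  84.21] R [ 0.    2.   92.45] al raw 0.1272 dx diff 0.1 k 32.4
top t2 L [ 0.    0.9  86.17] R [ 0.1   0.7  88.44] al raw 0.0438 dx diff 0.1 k 32.4
top slope meas 0.0866278418783063 49 pred 0.07990667229101918
```

The rim fits put the beam at +0.025 to +0.032 rad, from two cameras with the plate-edge slope correction. One walnut changes it by about 0.07, so a third would overshoot to about −0.04. Two walnuts is the closest to level. Final check, then I'll hand in.

Run:
```python
from rim import *
b=robot.snapshot("top");i=b["image"][:,:,::-1].copy();c=f15(i);r=cv2.imread("pics/top0.png")
print("knob",shift(r,c,236,182,252,197),"jar",shift(r,c,130,245,157,280),"salt",shift(r,c,343,275,367,304),"lanesR",shift(r,c,260,165,285,207))
print("beam steady vs ta",shift(f15(cv2.imread("pics/ta.png")),c,250,205,293,247))
o=robot.get_obs();print(o["time"],o["wrist_force"].round(1))
robot.close_job()
```

```text
knob [-0.268 -0.032  0.978] jar [ 0.424 -0.079  0.908] salt [ 0.033 -0.009  0.998] lanesR [-0.009 -0.091  0.991]
beam steady vs ta [0.007 0.004 1.   ]
22.15 [-0.6  0.5  0.4]
the job is handed in; nothing more can be done
```

I let two walnuts roll into the lighter left pan and handed the job in at about 22 s. The beam is close to level but not exactly level.

**How it went:** I leaned the gripper back about 35° and pushed the knob left with closed fingers. The first pass went over the knob without touching it. On the first real push the fingers began to ride up on the knob. I never saw a clear force rise at the stop on either push. Each push still released one walnut, and I let the lever spring back both times.

**Last checks:**
- **Beam:** it measured about +0.025 rad in one camera and +0.032 rad in the other (left pan slightly high), and it was steady. One walnut shifts it by about 0.07, so a third would have left it at about −0.04. I stopped at two because that is nearest to level. The margin is thin: the uncertainty is roughly ±0.01 rad, and earlier whole-pan estimates read as high as +0.042 rad.
- **Big weight:** these readings put it at about 66 g, well below the stated "about 80 g".
- **Lever and surroundings:** the lever is upright and the salt shaker is unmoved. The right lane is also unchanged. The jam jar's image shifted by 0.4 px, which I put down to the arm's shadow, and I never went near it.
- **Arm:** it is clear of everything. The largest wrist force I read was about 6 N.

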